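# Unclamp the finished plate and rack it

### The job

Slide the vise's jaw fully open by its black grip, then lift the finished plate out of the vise and slide it, the same way up, into the empty slot of the plywood rack until it stands fully home. Lower it in rather than dropping it, let go, leave the jaw open, and leave the two plates already in the rack and the black ring where they are.

Things in the scene. Friction and masses are not known exactly. Their poses are not given: they have to be found in the camera images.
- vise: Grey plate vise fixed to the bench, 220 mm along its y, 130 mm along x; left or right of the robot, the rack on the other side. Origin: centre of its underside. Steel fixed jaw at y -105 to -56 mm, moving jaw on the +y side, both with tops at z 64 mm. The plate stands along x in a groove 12 mm wide centred at y -50 mm, its floor at z 20 mm, its edges at z 34 mm.
- jaw (a joint): slide of the 110 mm wide moving jaw along the vise's +y, in m: 0 = closed on the plate, 0.04 = fully open (stop). Takes about 5 N and stays where it is left. A stud on the jaw (24 mm wide, 8 mm long) sits in the plate's window, so the plate cannot be lifted until the jaw is slid back at least 10 mm.
- jaw_handle (a point): the upright round black grip on top of the moving jaw: diameter 26 mm, 46 mm high, from 64 to 110 mm above the bench; at x 0 of the vise and, when closed, 65 mm to the +y side of the plate's middle plane. The point is on its axis 90 mm above the bench; axes as the vise's; it moves with the jaw.
- plate: finished aluminium plate standing on edge in the vise: 120 mm long (x), 10 mm thick (y), 100 mm high (z), 0.2 to 0.4 kg. Origin: middle of its lower edge, at first 20 mm above the bench. It has a window 50 mm wide from z 18 to 46 mm; above that it is solid, to be gripped across its thickness. It stands up to 8 mm off the vise's middle along x.
- slot_free: the empty one of three like plywood holders side by side (60 mm apart in y) on the rack; any of the three. 150 (x) x 56 (y) x 50 mm high; origin: centre of its underside, 8 mm above the bench. Slot centred on it, open upwards, 126 mm (x) x 13 mm (y), floor at z 12 mm, straight up to z 42, then bevelled out to the top. The others hold like plates, tops 120 mm above the bench.
- plate_b: one of the two finished plates already in the rack, same shape as plate; origin under the middle of its lower edge
- plate_c: the other finished plate already in the rack, same shape as plate; origin under the middle of its lower edge
- ring: black plastic ring, outside diameter 90, 14 mm high, lying loose; origin at the centre of its underside
Mind the look-alikes: they are no part of the job. Leave any blue, orange or turquoise look-alike of the plate alone.

How it is judged (in metres and radians):
On the way, in this order (a step that is already met when the one before it is completed fails the run):
1. the jaw is slid open (at least 25 mm of its 40) while the plate still stands in the vise (value of joint jaw above 0.025 m and z of plate in the frame of vise below 0.03 m), for 0.2 s.
2. the plate is lifted clear of the vise (height (world z) of plate above 0.07 m), for 0.1 s.
At the end, for the whole second after the job is handed in: The plate stands upright (within 0.15 rad), the same way up, in the empty slot: its lower edge within 4 mm of the slot's floor, within 6 mm of the slot's middle lengthwise and 4 mm crosswise, along the slot within 0.08 rad, at rest (under 10 mm/s); the jaw is still open by at least 25 mm (z of plate in the frame of slot_free between 0.008 and 0.016 m and x of plate in the frame of slot_free between -0.006 and 0.006 m and y of plate in the frame of slot_free between -0.004 and 0.004 m and angle between the x axis of plate and the x axis of slot_free, either way round below 0.08 rad and angle between plate's own z axis and vertical below 0.15 rad and linear speed of plate below 0.01 m/s and value of joint jaw above 0.025 m); the robot touches nothing.
It fails at once if the plate is dropped (moves faster than 0.6 m/s while the fingers do not touch it) (linear speed of plate above 0.6 m/s and contact force between the fingers and plate below 0.05 N).
It fails at once if a plate already in the rack or the black ring is shifted by more than 30 mm (distance of any of plate_b, plate_c, ring from where it was at the start of the episode above 0.03 m).
It also fails if it takes over 59 s, if anything falls off the work surface, if the arm or the gripper's body presses on something with over 40 N, if the wrist force passes 120 N, or if a joint passes its speed limit or range.

### The arm

A 6-joint arm with a two-finger parallel gripper is mounted at the origin on the work surface. World frame = base frame: x ahead of the robot, y to its left, z up, the work surface at z = 0. Lengths are in m, angles in degrees, forces in N, time in s.
With the tool pointing down it reaches from about 0.4 to 0.825 m from the base axis. Payload 7 kg.
Tool frame: the origin (TCP) lies at the very end of the fingers, on their centre line; the grasp point (between the pads) lies 19 mm behind it; z points along the fingers, y is the line along which they close (so a half turn about z gives the same grasp; the last joint's range is limited). The gripper opens to 88 mm and grips with 3 to 60 N. Pads are 19 mm wide; open, the fingers measure 130 mm over their backs; the gripper's body (78 mm by 193 mm) begins 47 mm behind the grasp point.
Start: joints at [80.449, 20.546, 0.682, 0, -70.136, -16.507], TCP at [0.297, 0.606, 0.227] pointing down, gripper open.
Joint ranges: [-176.03, 176.03], [-82.01, 121.73], [-58.28, 71.71], [-173.87, 95.51], [-174.79, -0.11], [-173.66, 173.66]. Speed limits (degrees/s): [136.94, 136.94, 172.46, 180, 180, 180].

### API

Orientations are given as [roll, pitch, yaw] about the fixed x, y, z axes, in that order (R = Rz(yaw) Ry(pitch) Rx(roll)).
In Python, from plant import get_state, imaging, r, finder gives the robot as it stands.
- The arm moves only by the shell command python3 -m handwheel 'ROWS' [FORCE]. ROWS is JSON, a list of rows, each a list of 5 numbers: the closure, from 0 (fully open) to 1 (shut), then the shift along the world's x, y, z in cm, then the turn about the world's z in degrees. A call has 1 to 8 rows; each row is the pose to reach, as a shift and turn from the pose commanded when the call began; what a row does not reach only later rows make up. A row lasts 1/8 s, in which the tool goes at most 62.5 mm and 10.7 degrees, less where a joint would pass 70% of its speed; a pose out of reach is approached as far as the arm can. A call with a gripper value outside its range is refused whole. The fingers move at their own pace and stop on an object; FORCE is the grip in N (left out, the last holds). Time passes only in rows, so rows that repeat a pose let the fingers close. It gives the time, the measured TCP pose, the force, the opening and the grip force at its end, in the units of the state.
- get_state(): the state, without advancing time (a new reading comes with each control period).
- imaging.capture(name): name is "scene" or "top" or "wrist"; returns (picture, depth): 384x512x3 uint8, red, green, blue; 384x512 float32, m along the optical axis (not along the pixel's ray), 0 where there is no reading.
- imaging.get_calibration(name): a dict with "fx", "fy", "cx", "cy" (pixels), "rvec" (rotation vector, rad) and "tvec" (3), from world to camera coordinates, as OpenCV has them; the wrist camera has in their place "hand_eye" (4x4, takes a point from camera to tool coordinates, whose origin is the TCP and whose axes are the flange's). Camera axes: x right, y down, z forward; pixel columns grow to the right and rows downward; lengths in m; the calibration is good to about 2 mm. A picture is of the moment at which its call begins: read the wrist's pose just before it. get_calibration takes no time and is no camera call.
- r.close_job(): hands the job in; it is judged then, once.
Trained networks look in the newest picture that a camera, given by its name, has taken for a name from the list of things; names that differ only in an ending like _2 or _b are one class to them, and where a whole thing is asked for, a point or a joint stands for the part that bears it (a point fixed in the world has none). Each returns a list of dicts, best first, with "p" (0 to 1); they miss things now and then, are a little off and sometimes report something else, mostly with a low value. They report only what shows in the picture. A call takes as long as a camera call. They do not tell look-alikes from the thing itself.
- finder.cut_out(camera, query): "region" (384x512 bool, what is visible of it) and "pixel" ([column, row] in pixels, amid what is visible of it).
The state is a dict: "time_s": time; "joints": joint angles; "qd": joint speeds; "joint_torque": joint torques, N m; "tcp_pos": TCP position; "eef_rot": TCP orientation; "contact_force": force on the tool from outside, world axes, zero at the start; "moment": the same for the moment, N m; "gripper_width": finger opening in m; "gripper_force": force on a finger pad.
Only numpy, scipy, OpenCV 4.12 (cv2) and the standard library are available. Lean on these libraries where they do the work, as an engineer would, in place of code of your own. Each camera call takes 0.05 s, during which the arm holds its last target. There are 200 camera calls.

## Working session

There is one attempt and no reset: what is moved stays moved. The work goes in short steps, Python scripts to look and compute and a shell command to move; the robot and the scene stay as the last step left them, time stands still between calls to the robot, and variables do not carry over. Pictures are saved under pics/ and viewed, at most 10 in all, crops included, and the job is handed in when it is done.

```bash
mkdir -p pics; ls; cat > h.py <<'E'
import numpy as np,cv2
from plant import get_state,imaging,r,finder
from scipy.spatial.transform import Rotation as Ro
def cloud(name):
    s=get_state(); im,d=imaging.capture(name); c=imaging.get_calibration(name)
    v,u=np.mgrid[:384,:512]
    P=np.dstack([(u-c['cx'])/c['fx']*d,(v-c['cy'])/c['fy']*d,d])
    if name=='wrist':
        H=np.array(c['hand_eye']); P=P@H[:3,:3].T+H[:3,3]
        R=Ro.from_euler('xyz',s['eef_rot'],degrees=True).as_matrix(); P=P@R.T+np.array(s['tcp_pos'])
    else:
        R=cv2.Rodrigues(np.array(c['rvec'],float))[0]; P=(P-np.array(c['tvec']).ravel())@R
    P[d<=0]=np.nan
    return im,P
def save(im,n): cv2.imwrite('pics/'+n,im[:,:,::-1])
E
python3 - <<'E'
from h import *
print(get_state())
for n in('top','scene'):
    im,P=cloud(n); save(im,n+'1.png'); np.save(n+'P.npy',P)
    for q in('vise','jaw_handle','plate','slot_free','ring'):
        for x in finder.cut_out(n,q)[:5]:
            p=P[x['region']]; p=p[~np.isnan(p[:,0])]
            print(n,q,round(x['p'],2),np.round(x['pixel']),x['region'].sum(),np.round(np.median(p,0),3),np.round(np.percentile(p,[2,98],axis=0),3).tolist())
E
```

```text
pics
{'time_s': 0.0, 'joints': array([ 8.04478367e+01,  2.05893622e+01,  6.33947784e-01, -1.89404409e-02,
       -7.01332992e+01, -1.65074761e+01]), 'qd': array([-0.01297283, -0.06279763, -0.04442652,  0.02949481,  0.09807949,
       -0.00310757]), 'joint_torque': array([ 2.79076034e-03, -5.82726574e+01,  2.93047732e+01,  6.99658647e+00,
        6.97416253e-03, -1.46059956e-04]), 'tcp_pos': array([0.29634522, 0.60594549, 0.22565109]), 'eef_rot': array([ 1.79909883e+02, -8.13797615e-03, -2.60660834e+01]), 'contact_force': array([ 0.93377681,  0.11904722, -0.67844089]), 'moment': array([-0.03188748,  0.01850652, -0.03438676]), 'gripper_force': 0.0, 'gripper_width': 0.08752716093639572}
top vise 0.74 [298. 196.] 4191 [ 0.509 -0.179  0.061] [[0.438, -0.298, 0.013], [0.584, -0.084, 0.108]]
top jaw_handle 0.71 [308. 194.] 1649 [ 0.508 -0.195  0.064] [[0.464, -0.243, 0.046], [0.569, -0.102, 0.11]]
top plate 0.96 [154. 183.] 612 [0.537 0.16  0.106] [[0.479, 0.156, 0.036], [0.594, 0.168, 0.122]]
top plate 0.96 [303. 119.] 767 [ 0.695 -0.192  0.071] [[0.686, -0.248, 0.001], [0.707, -0.135, 0.1
[... 1050 characters left out ...]
00. 214.] 652 [ 0.552 -0.24   0.094] [[0.478, -0.262, 0.03], [0.591, -0.223, 0.121]]
scene plate 0.88 [128. 221.] 1644 [ 0.487 -0.415  0.057] [[0.397, -0.465, 0.0], [0.513, -0.358, 0.101]]
scene plate 0.87 [231. 262.] 1881 [ 0.703 -0.195  0.06 ] [[0.692, -0.25, 0.003], [0.712, -0.137, 0.1]]
scene plate 0.82 [133. 184.] 495 [ 0.308 -0.387  0.064] [[0.248, -0.407, 0.0], [0.361, -0.368, 0.102]]
scene slot_free 0.82 [377. 208.] 722 [0.589 0.233 0.052] [[0.474, 0.198, 0.013], [0.614, 0.253, 0.06]]
scene ring 0.91 [303. 269.] 357 [ 0.721 -0.035  0.013] [[0.703, -0.083, -0.0], [0.748, 0.0, 0.016]]
scene ring 0.66 [199. 212.] 665 [ 0.551 -0.24   0.093] [[0.477, -0.262, 0.024], [0.591, -0.22, 0.121]]
```

View pics/top1.png

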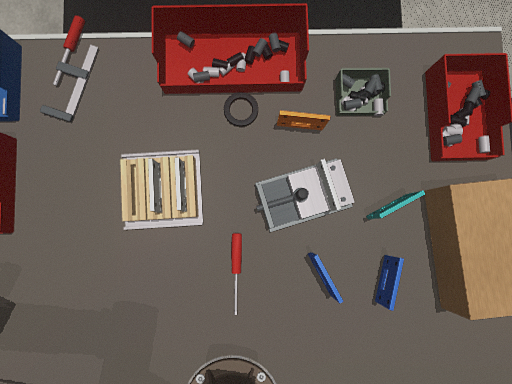

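```bash
python3 - <<'E'
from h import *
for n in('top','scene'):
    P=np.load(n+'P.npy').reshape(-1,3); P=P[~np.isnan(P[:,0])]
    def fit(t,m):
        p=P[m]
        if len(p)<5: print(n,t,len(p)); return
        a=cv2.minAreaRect((p[:,:2]*1000).astype(np.float32)); c=p.mean(0)
        l=cv2.fitLine((p[:,:2]*1000).astype(np.float32),cv2.DIST_HUBER,0,.01,.01).ravel()
        print(n,t,len(p),'mean',np.round(c,4),'rect',np.round(a[0],1),np.round(a[1],1),'line ang',round(np.degrees(np.arctan(l[1]/l[0])),2),'z',np.round(np.percentile(p[:,2],[5,50,95]),4))
    x,y,z=P.T
    A=(x>.4)&(x<.66)
    fit('plate top',A&(y<-.2)&(y>-.29)&(z>.112)&(z<.13))
    fit('handle top',A&(y<-.15)&(y>-.225)&(z>.103)&(z<.118)&(abs(x-.51)<.04)&(y>-.21))
    fit('b top',A&(y>.13)&(y<.19)&(z>.114)&(z<.13))
    fit('c top',A&(y>.07)&(y<.13)&(z>.114)&(z<.13))
    fit('free holder top',A&(y>.187)&(y<.27)&(z>.053)&(z<.065))
    fit('free floor',A&(y>.187)&(y<.27)&(z>.012)&(z<.03))
    fit('all holders top',A&(y>.05)&(y<.27)&(z>.054)&(z<.064))
    fit('jaw tops',A&(y>-.33)&(y<-.05)&(z>.06)&(z<.07))
E
```

```text
top plate top 262 mean [ 0.5277 -0.2428  0.1192] rect [ 528.9 -243.2] [118.7  11. ] line ang 15.88 z [0.1141 0.1196 0.1222]
top handle top 98 mean [ 0.5107 -0.1805  0.1094] rect [ 511.2 -181.2] [23.6 23.7] line ang -44.41 z [0.1066 0.1097 0.1119]
top b top 257 mean [0.5378 0.1631 0.1191] rect [537.6 163.4] [116.9  10.9] line ang 2.61 z [0.116  0.1192 0.1217]
top c top 246 mean [0.5384 0.1032 0.1194] rect [539.6 103.6] [118.9  10.5] line ang 2.44 z [0.1165 0.1195 0.1219]
top free holder top 1064 mean [0.5361 0.2201 0.0571] rect [535.5 219.2] [149.6  66.3] line ang -11.42 z [0.054  0.0572 0.06  ]
top free floor 313 mean [0.5381 0.2268 0.0203] rect [534.9 222.8] [190.4  78.4] line ang 1.87 z [0.0156 0.0198 0.0278]
top all holders top 2356 mean [0.5356 0.1643 0.0574] rect [537.3 163.9] [150.4 177.1] line ang 86.67 z [0.0547 0.0573 0.0601]
top jaw tops 2032 mean [ 0.523  -0.225   0.0638] rect [ 512.5 -194. ] [114.1 214.9] line ang -74.6 z [0.0609 0.0638 0.0666]
scene plate top 177 mean [ 0.5371 -0.2428  0.1186] rect [ 532.7 -242.8] [119.6  11.5] line ang 15.9 z [0.1135 0.1195 0.1213]
scen
[... 153 characters left out ...]
26 0.1189] rect [541.4 163.7] [120.1  12.8] line ang 3.19 z [0.1152 0.1193 0.1214]
scene c top 142 mean [0.5455 0.1028 0.1187] rect [541.9 103.5] [122.7  11.3] line ang 3.05 z [0.1151 0.1191 0.1213]
scene free holder top 375 mean [0.5582 0.2283 0.0571] rect [538.3 219.9] [154.4  68.7] line ang -14.88 z [0.054  0.0573 0.0595]
scene free floor 224 mean [0.6202 0.2238 0.0196] rect [619.3 225.5] [30.5 76.3] line ang 77.15 z [0.0129 0.0192 0.0288]
scene all holders top 903 mean [0.5642 0.1602 0.0576] rect [539.6 164.4] [153.1 180.4] line ang -88.6 z [0.0547 0.0575 0.0606]
scene jaw tops 1162 mean [ 0.5373 -0.2308  0.064 ] rect [ 518.3 -193. ] [120.1 213.9] line ang -84.19 z [0.061  0.064  0.0669]
```

```bash
python3 - <<'E'
from h import *
c=imaging.get_calibration('wrist'); print(np.round(c['hand_eye'],3),c['fx'])
P=np.load('topP.npy').reshape(-1,3); P=P[~np.isnan(P[:,0])]; x,y,z=P.T
# slot gap: low points/strips in profile across the free holder
t=np.radians(2.7); u=(x-.535)*np.cos(t)+(y-.223)*np.sin(t); v=-(x-.535)*np.sin(t)+(y-.223)*np.cos(t)
m=abs(u)<.05
for a in np.arange(-32,32,3):
    k=m&(abs(v*1000-a)<1.5)
    if k.any(): print(a,k.sum(),np.round(np.percentile(z[k],[5,50,95])*1000,1))
E
```

```text
[[-0.001 -0.951 -0.309  0.084]
 [ 1.    -0.001 -0.    -0.001]
 [-0.    -0.309  0.951 -0.158]
 [ 0.     0.     0.     1.   ]] 273.0970379256127
-32 38 [55.7 57.9 59.9]
-29 24 [45.3 51.5 59. ]
-26 89 [43.9 55.4 59.2]
-23 50 [55.1 57.7 60.4]
-20 49 [54.9 58.3 60.3]
-17 54 [55.5 57.6 60.2]
-14 46 [54.9 57.8 59.8]
-11 37 [51.9 55.4 57. ]
-8 34 [49.3 51.5 53.5]
-5 12 [48.3 49.2 50.8]
1 1 [22.4 22.4 22.4]
4 36 [17.5 20.1 22.5]
7 205 [18.3 35.2 51.6]
10 62 [48.4 52.2 56. ]
13 69 [51.3 55.5 58.6]
16 55 [54.  57.3 59.8]
19 53 [55.3 57.6 59.6]
22 51 [54.7 57.6 59.8]
25 48 [54.6 57.6 59.9]
28 41 [54.4 57.4 59.5]
```

```bash
python3 -m handwheel '[[0,0,0,2,0],[0,5,-9,2,7],[0,9,-18,2,14],[0,13,-27,2,21],[0,17,-35,2,28],[0,20.4,-38.3,2,28.8],[0,20.4,-38.3,2,28.8],[0,20.4,-38.3,2,28.8]]' && cat > slot.py <<'E'
from h import *
im,P=cloud('wrist'); save(im,'w1.png'); print(get_state()['tcp_pos'],get_state()['eef_rot'])
for q in('slot_free','plate'):
    for x in finder.cut_out('wrist',q)[:3]: print(q,round(x['p'],2),np.round(x['pixel']),np.round(np.nanmedian(P[x['region']],0),3))
P=P.reshape(-1,3); P=P[~np.isnan(P[:,0])]; x,y,z=P.T
for t,m in(('b',(abs(y-.163)<.025)&(z>.114)&(z<.13)),('c',(abs(y-.103)<.025)&(z>.114)&(z<.13)),('holders',(y>.06)&(y<.27)&(z>.054)&(z<.063)&(x>.44)&(x<.63)),('floor',(abs(y-.223)<.015)&(z<.035)&(x>.46)&(x<.61))):
    p=(P[m][:,:2]*1000).astype(np.float32)
    if len(p)<5: continue
    a=cv2.minAreaRect(p); l=cv2.fitLine(p,cv2.DIST_HUBER,0,.01,.01).ravel()
    print(t,len(p),np.round(a,1) if 0 else a,round(np.degrees(np.arctan(l[1]/l[0])),2),np.round(np.percentile(P[m][:,2],[5,50,95]),4))
t=np.radians(2.7)
u=((x-.535)*np.cos(t)+(y-.223)*np.sin(t))*1000; v=(-(x-.535)*np.sin(t)+(y-.223)*np.cos(t))*1000; h=z*1000
for s in(-45,-15,15,45):
    k=(abs(u-s)<15)&(h>51)&(h<56.5)&(abs(v)<18); print(s,'bevel L/R v at h 54',[round(np.polyval(np.polyfit(h[k&w],v[k&w],1),54),1) for w in(v<0,v>0)])
for s in(-1,1):
    k=(abs(v)<5)&(abs(u-s*70)<16); print('end',s); 
    for a in range(54,86,2):
        kk=k&(abs(u*s-a)<1)
        if kk.any(): print(a,kk.sum(),np.round(np.median(h[kk]),1),end='; ')
E
python3 slot.py
```

```text
time_s: 1.6
tcp_pos: [0.5013, 0.2215, 0.2471]
eef_rot: [-180.0, -0.1, 2.8]
contact_force: [1.3, 0.8, -0.1]
gripper_width: 0.0877
gripper_force: 0.0
[0.50322797 0.21673335 0.24695348] [ 1.79925290e+02 -2.50415803e-02  2.60778499e+00]
slot_free 0.8 [256. 139.] [0.544 0.228 0.057]
plate 0.96 [308. 146.] [0.545 0.171 0.117]
plate 0.81 [359. 151.] [0.546 0.111 0.104]
b 1183 ((539.4323120117188, 167.458740234375), (119.25572204589844, 10.543974876403809), 2.2285211086273193) 2.1 [0.1173 0.1202 0.1214]
c 1295 ((540.7681884765625, 107.61746215820312), (118.48979949951172, 11.271286010742188), 1.813079595565796) 2.1 [0.1157 0.1201 0.1214]
holders 8096 ((538.8050537109375, 167.55545043945312), (150.18104553222656, 175.85421752929688), 2.0738461017608643) -51.13 [0.055  0.0581 0.0595]
floor 933 ((536.3743286132812, 227.36192321777344), (126.46852111816406, 13.043889045715332), 2.209491014480591) 2.16 [0.019  0.0204 0.0324]
-45 bevel L/R v at h 54 [np.float64(-5.6), np.float64(14.8)]
-15 bevel L/R v at h 54 [np.float64(-5.9), np.float64(14.5)]
15 bevel L/R v at h 54 [np.float64(-6.2), np.float64(14.3)]
45 bevel L/R v at h 54 [np.float64(-6.5), np.float64(14.1)]
end -1
54 6 20.6; 56 8 19.5; 58 9 21.5; 60 19 35.2; 62 31 37.8; 64 13 50.7; 66 7 50.2; 68 12 50.9; 70 8 50.5; 72 9 50.0; 74 1 51.5; end 1
54 7 20.3; 56 10 21.2; 58 14 20.2; 60 10 20.8; 62 16 20.8; 64 22 22.9; 66 8 50.0; 68 16 50.6; 70 15 50.5; 72 17 50.6; 74 9 50.8; 76 17 50.3; 80 7 9.2; 82 11 8.5; 84 10 7.6;
```

```bash
python3 -m handwheel '[[0,0,0,0,0],[0,0,0,0,0],[0,0,0,0,0]]' && python3 slot.py
```

```text
time_s: 2.12
tcp_pos: [0.5001, 0.2244, 0.2466]
eef_rot: [-180.0, 0.0, 2.8]
contact_force: [0.5, 0.0, -0.1]
gripper_width: 0.0876
gripper_force: 0.0
[0.50010828 0.22423848 0.2465384 ] [1.79998728e+02 3.19037980e-03 2.83528545e+00]
slot_free 0.89 [256. 142.] [0.543 0.227 0.057]
plate 0.94 [310. 146.] [0.546 0.171 0.116]
plate 0.67 [360. 147.] [0.546 0.111 0.104]
b 1203 ((539.9802856445312, 167.57875061035156), (119.4455795288086, 10.500991821289062), 2.221893548965454) 2.12 [0.1171 0.1201 0.1214]
c 1311 ((540.3665161132812, 107.74603271484375), (119.05488586425781, 11.137459754943848), 2.2613368034362793) 2.26 [0.1156 0.1201 0.1213]
holders 8086 ((538.7257080078125, 167.35511779785156), (150.40025329589844, 176.20790100097656), 2.176119804382324) -50.75 [0.055  0.0581 0.0595]
floor 916 ((536.3197631835938, 227.36279296875), (126.51356506347656, 13.05428695678711), 2.2149972915649414) 2.5 [0.0191 0.0203 0.0268]
-45 bevel L/R v at h 54 [np.float64(-5.6), np.float64(14.9)]
-15 bevel L/R v at h 54 [np.float64(-6.1), np.float64(14.6)]
15 bevel L/R v at h 54 [np.float64(-6.1), np.float64(14.4)]
45 bevel L/R v at h 54 [np.float64(-6.4), np.float64(14.1)]
end -1
54 7 21.1; 56 8 24.1; 58 12 21.1; 60 13 28.9; 62 33 41.4; 64 12 50.6; 66 9 50.6; 68 11 50.7; 70 9 50.4; 72 9 51.4; 74 2 49.6; end 1
54 8 20.6; 56 10 21.0; 58 14 20.9; 60 12 20.9; 62 14 20.5; 64 22 22.1; 66 9 50.6; 68 15 50.8; 70 16 50.6; 72 16 49.9; 74 14 50.7; 76 10 49.6; 80 7 8.3; 82 14 8.4; 84 7 8.1;
```

View pics/w1.png

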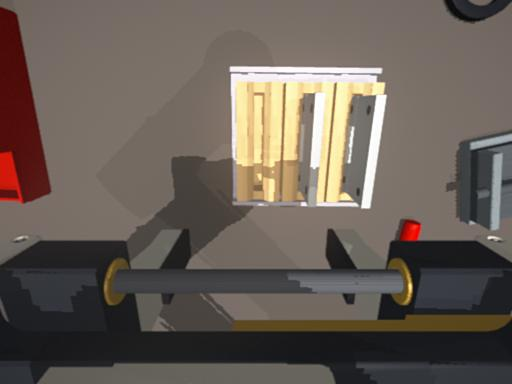

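```bash
python3 -m handwheel '[[0,0,-4,0,-10],[0,0,-10,0,-20],[0,0,-16,0,-30],[0,0,-22,0,-40],[0,0,-28,0,-50],[0,0.5,-34,0,-60],[0,1.1,-39,0,-70],[0,1.1,-40.5,0,-77]]' && python3 -m handwheel '[[0,0,0,0,0],[0,0,0,0,0],[0,0,0,0,0]]' && python3 - <<'E'
from h import *
s=get_state();print(s['tcp_pos'],s['eef_rot'],s['joints'])
im,P=cloud('wrist'); save(im,'w2.png')
for q in('jaw_handle','plate','vise'):
    for x in finder.cut_out('wrist',q)[:3]: print(q,round(x['p'],2),np.round(x['pixel']),np.round(np.nanmedian(P[x['region']],0),3))
x,y,z=P.reshape(-1,3).T
for t,m in(('handle',(np.hypot(x-.512,y+.181)<.028)&(z>.104)&(z<.115)),('plate',(np.hypot(x-.53,y+.243)<.075)&(z>.115)&(z<.125))):
    p=(np.c_[x,y,z][m]*1000).astype(np.float32); print(t,len(p))
    if len(p)>5: print(cv2.minAreaRect(p[:,:2].copy()),np.percentile(p[:,2],[5,50,95]))
E
```

```text
time_s: 3.28
tcp_pos: [0.5115, -0.1841, 0.2462]
eef_rot: [180.0, -0.0, -74.7]
contact_force: [0.3, 0.5, 0.1]
gripper_width: 0.0877
gripper_force: 0.0
time_s: 3.65
tcp_pos: [0.5117, -0.1807, 0.2467]
eef_rot: [-180.0, -0.0, -74.1]
contact_force: [1.1, 0.3, 0.1]
gripper_width: 0.0873
gripper_force: 0.0
[ 0.51165418 -0.18073673  0.24672132] [-1.79981570e+02 -1.95847643e-03 -7.41077172e+01] [ 1.24168674e+00  7.30450434e+00 -1.43066053e+01 -2.97601666e-03
 -6.83705647e+01  1.46516929e+01]
jaw_handle 0.9 [258. 165.] [ 0.514 -0.194  0.064]
plate 0.89 [344.  19.] [ 0.467 -0.369  0.065]
plate 0.79 [258. 129.] [ 0.531 -0.241  0.12 ]
plate 0.73 [476.  45.] [ 0.322 -0.386  0.062]
vise 0.86 [258. 159.] [ 0.518 -0.196  0.064]
handle 389
((513.3731079101562, -177.8243865966797), (23.761754989624023, 25.019683837890625), 16.177400588989258) [107.51429749 110.00402832 111.23566437]
plate 1245
((530.820068359375, -240.1836700439453), (119.63899230957031, 10.155878067016602), 15.82368278503418) [118.61560059 120.13417816 121.32133484]
```

```bash
python3 -m handwheel '[[0,0.15,0.27,-6,0],[0,0.15,0.27,-12,0],[0,0.15,0.27,-15,0],[0,0.15,0.27,-17.1,0],[0,0.15,0.27,-17.1,0],[0.5,0.15,0.27,-17.1,0],[0.8,0.15,0.27,-17.1,0],[0.8,0.15,0.27,-17.1,0]]' 30 && python3 -m handwheel '[[0.8,0,0,0,0],[0.8,0,0,0,0],[0.8,0,0,0,0],[0.8,0,0,0,0]]'
```

```text
time_s: 4.85
tcp_pos: [0.5135, -0.1789, 0.0765]
eef_rot: [-179.9, -0.0, -74.3]
contact_force: [-0.8, -0.8, 0.7]
gripper_width: 0.0633
gripper_force: 0.0
time_s: 5.35
tcp_pos: [0.5121, -0.1792, 0.0755]
eef_rot: [179.9, 0.0, -74.3]
contact_force: [-2.0, -0.3, 0.8]
gripper_width: 0.0256
gripper_force: 30.0
```

```bash
python3 -m handwheel '[[0.8,-0.2,0.6,0,0],[0.8,-0.41,1.44,0,0],[0.8,-0.61,2.16,0,0],[0.8,-0.82,2.9,0,0],[0.8,-1,3.5,0,0],[0.8,-1.09,3.85,0,0],[0.8,-1.09,3.85,0,0],[0.8,-1.09,3.85,0,0]]' && python3 -m handwheel '[[0.8,0,0,0,0],[0.8,0,0,0,0],[0,0,0,0,0],[0,0,0,0,0],[0,0,0,0,0],[0,0,0,0,0],[0,0,0,6,0],[0,0,0,12,0]]'
```

```text
time_s: 6.35
tcp_pos: [0.5014, -0.1406, 0.0755]
eef_rot: [179.9, 0.0, -74.3]
contact_force: [-4.1, -2.7, 2.3]
gripper_width: 0.0256
gripper_force: 30.0
time_s: 7.35
tcp_pos: [0.5017, -0.1404, 0.1966]
eef_rot: [179.9, 0.0, -74.2]
contact_force: [1.4, -0.1, 0.4]
gripper_width: 0.0796
gripper_force: 0.0
```

```bash
python3 -m handwheel '[[0,0,0,5,10],[0,0,-2,5,20],[0,0,-4,5,30],[0,0,-6,5,40],[0,0,-8,5,50],[0,0,-10,5,60],[0,-0.5,-10.9,5,70],[0,-0.5,-10.9,5,80]]' && python3 -m handwheel '[[0,0,0,0,10],[0,0,0,0,10],[0,0,0,0,10],[0,0,0,0,10]]' && python3 - <<'E'
from h import *
s=get_state();print(s['tcp_pos'],s['eef_rot'],s['joints'])
im,P=cloud('wrist'); save(im,'w3.png')
for q in('jaw_handle','plate'):
    for x in finder.cut_out('wrist',q)[:3]: print(q,round(x['p'],2),np.round(x['pixel']),np.round(np.nanmedian(P[x['region']],0),3))
x,y,z=P.reshape(-1,3).T
for t,m in(('handle',(np.hypot(x-.502,y+.14)<.028)&(z>.104)&(z<.115)),('plate',(np.hypot(x-.53,y+.243)<.075)&(z>.115)&(z<.125))):
    p=(np.c_[x,y,z][m]*1000).astype(np.float32); print(t,len(p))
    if len(p)>5: print(cv2.minAreaRect(p[:,:2].copy()),np.percentile(p[:,2],[5,50,95]))
E
```

```text
time_s: 8.35
tcp_pos: [0.4968, -0.2501, 0.2454]
eef_rot: [-180.0, 0.0, 6.0]
contact_force: [0.3, 0.4, 1.2]
gripper_width: 0.0876
gripper_force: 0.0
time_s: 8.85
tcp_pos: [0.4971, -0.2494, 0.2455]
eef_rot: [-180.0, 0.0, 15.6]
contact_force: [0.2, -0.7, -0.9]
gripper_width: 0.0879
gripper_force: 0.0
[ 0.49712912 -0.24939161  0.24554088] [-1.79999075e+02  2.95386187e-05  1.56228126e+01] [-6.46899381e+00  8.67442977e+00 -1.28287312e+01 -9.09122278e-04
 -6.84972143e+01  1.12092140e+02]
jaw_handle 0.84 [190. 147.] [ 0.509 -0.156  0.064]
plate 0.94 [259. 151.] [ 0.537 -0.238  0.12 ]
plate 0.89 [212. 298.] [ 0.324 -0.227  0.072]
plate 0.81 [315. 305.] [ 0.322 -0.386  0.064]
handle 451
((502.37677001953125, -139.36216735839844), (24.823339462280273, 24.519235610961914), 39.42329788208008) [106.840168   109.99230957 111.09970856]
plate 1101
((530.43798828125, -239.56346130371094), (119.06089782714844, 9.63046932220459), 15.932480812072754) [119.02951813 120.18495941 121.33865356]
```

View pics/w3.png

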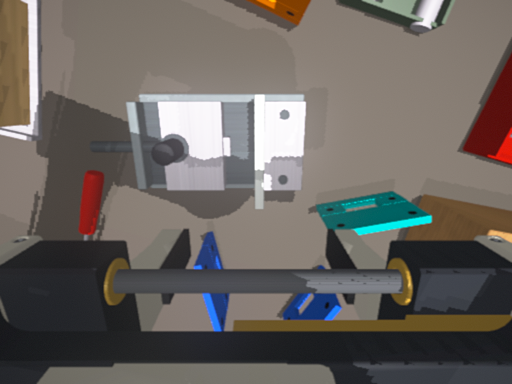

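```bash
python3 -m handwheel '[[0,3.33,0.98,-1,0.3],[0,3.33,0.98,-5,0.3],[0,3.33,0.98,-10,0.3],[0,3.33,0.98,-14,0.3],[0,3.33,0.98,-16.9,0.3],[0,3.33,0.98,-16.9,0.3],[0,3.33,0.98,-16.9,0.3],[0.5,3.33,0.98,-16.9,0.3]]' 40 && python3 -m handwheel '[[0.8,0,0,0,0],[1,0,0,0,0],[1,0,0,0,0],[1,0,0,0,0],[1,0,0,0,0],[1,0,0,0,0],[1,0,0,0,0],[1,0,0,0,0]]'
```

```text
time_s: 10.0
tcp_pos: [0.5315, -0.2399, 0.0783]
eef_rot: [179.9, -0.1, 16.0]
contact_force: [0.4, -0.6, -0.3]
gripper_width: 0.0823
gripper_force: 0.0
time_s: 11.0
tcp_pos: [0.5306, -0.2403, 0.0765]
eef_rot: [179.9, 0.0, 16.0]
contact_force: [1.4, -4.5, -2.2]
gripper_width: 0.01
gripper_force: 40.0
```

```bash
python3 -m handwheel '[[1,0,0,0.5,0],[1,0,0,1.5,0],[1,0,0,3,0],[1,0,0,5,0],[1,0,0,8,0],[1,0,0,11,0],[1,0,0,13,0],[1,0,0,13,0]]' && python3 -m handwheel '[[1,0,0,0,0],[1,0,0,0,0],[1,0,0,0,0]]' && python3 - <<'E'
from h import *
s=get_state();print(s['tcp_pos'],s['eef_rot'])
im,P=cloud('wrist'); save(im,'w4.png')
R=Ro.from_euler('xyz',s['eef_rot'],degrees=True).as_matrix()
Q=((P.reshape(-1,3)-s['tcp_pos'])@R)*1000   # tool frame mm
for x in finder.cut_out('wrist','plate')[:2]:
    q=Q[x['region'].ravel()]; print(round(x['p'],2),np.round(x['pixel']),np.round(np.nanpercentile(q,[2,50,98],axis=0),1).tolist())
m=(abs(Q[:,1])<15)&(abs(Q[:,2]+44)<4)&(abs(Q[:,0])<80); p=Q[m].astype(np.float32); print(len(p),np.median(p,0)); print(cv2.minAreaRect(p[:,:2].copy()))
im,P=cloud('scene'); save(im,'s2.png')
for x in finder.cut_out('scene','plate'):
    p=P[x['region']];print(round(x['p'],2),np.round(x['pixel']),np.round(np.nanpercentile(p,[3,50,97],axis=0),3).tolist())
E
```

```text
time_s: 12.0
tcp_pos: [0.5311, -0.2395, 0.2084]
eef_rot: [179.9, -0.2, 16.1]
contact_force: [0.2, -0.6, -3.6]
gripper_width: 0.01
gripper_force: 40.0
time_s: 12.38
tcp_pos: [0.5301, -0.2396, 0.2057]
eef_rot: [-180.0, 0.1, 16.0]
contact_force: [0.0, -0.7, -3.8]
gripper_width: 0.0097
gripper_force: 40.0
[ 0.53005913 -0.23955634  0.20568054] [-1.79962251e+02  7.80981710e-02  1.60397088e+01]
0.85 [398. 246.] [[-95.9, 104.1, 104.8], [-83.0, 174.9, 144.4], [-76.7, 205.4, 203.0]]
0.75 [186. 178.] [[-50.9, -199.0, 95.4], [6.0, -85.8, 141.5], [55.2, -44.4, 157.7]]
3082 [ 28.0792     -1.5294082 -43.7052   ]
((19.623245239257812, -1.9727935791015625), (21.194812774658203, 81.57810974121094), 85.2340316772461)
0.83 [127. 222.] [[0.461, -0.463, 0.004], [0.489, -0.414, 0.06], [0.513, -0.359, 0.1]]
0.78 [353. 190.] [[0.482, 0.156, 0.049], [0.553, 0.16, 0.093], [0.601, 0.171, 0.121]]
0.78 [233. 264.] [[0.674, -0.25, 0.001], [0.703, -0.193, 0.058], [0.711, -0.137, 0.1]]
0.77 [201. 178.] [[0.468, -0.259, 0.148], [0.563, -0.235, 0.191], [0.589, -0.22, 0.249]]
0.71 [130. 183.] [[0.25, -0.406, 0.007], [0.308, -0.386, 0.063], [0.361, -0.369, 0.101]]
0.57 [330. 196.] [[0.489, 0.097, 0.052], [0.551, 0.1, 0.092], [0.601, 0.109, 0.121]]
0.55 [180. 182.] [[0.268, -0.262, 0.002], [0.296, -0.247, 0.031], [0.369, -0.208, 0.1]]
```

View pics/w4.png

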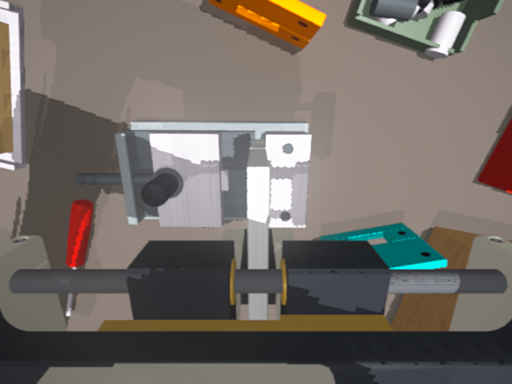

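View pics/s2.png

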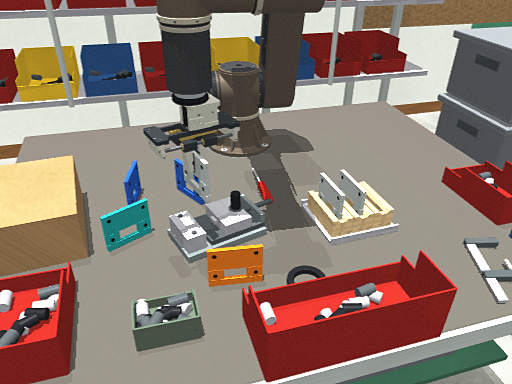

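```bash
python3 - <<'E'
from h import *
s=get_state(); im,P=cloud('wrist')
R=Ro.from_euler('xyz',s['eef_rot'],degrees=True).as_matrix()
Q=((P.reshape(-1,3)-s['tcp_pos'])@R)*1000
for a in range(14,72,4):
    k=(abs(Q[:,0]-a)<2)&(abs(Q[:,1])<12)&(abs(Q[:,2]+44)<4)
    if k.sum()>3: print(a,k.sum(),np.round(np.percentile(Q[k,1],[3,50,97]),1),np.round(np.median(Q[k,2]),1))
k=(abs(Q[:,1])<7)&(abs(Q[:,2]+44)<4); print('end x',np.percentile(Q[k,0],[1,99,99.8]), s['tcp_pos'])
E
```

```text
14 179 [-11.2  -1.6   8.4] -43.8
18 161 [-6.3 -1.6  3.2] -43.7
22 157 [-6.3 -1.1  3.1] -43.6
26 162 [-6.3 -1.6  3.1] -43.6
30 175 [-6.  -1.1  3.6] -43.6
34 175 [-6.1 -1.5  3.5] -43.7
38 180 [-6.1 -1.1  3.5] -43.7
42 182 [-6.  -1.5  3.4] -43.7
46 186 [-6.  -1.1  3.4] -43.8
50 186 [-5.9 -1.5  3.3] -43.7
54 204 [-6.3 -1.5  3.2] -43.6
58 221 [-6.2 -1.5  3.2] -43.6
62 36 [-5.8 -1.7  3.2] -41.7
end x [-19.9589212   60.05786965  60.28850564] [ 0.53035696 -0.2396249   0.20629001]
```

```bash
python3 -m handwheel '[[1,0,1,0.3,-1],[1,0.1,4,0.3,-3],[1,0.2,8,0.3,-5],[1,0.3,13,0.3,-7],[1,0.4,18,0.3,-9],[1,0.5,23,0.3,-11],[1,0.6,28,0.3,-13],[1,0.6,33,0.3,-13.7]]' && python3 -m handwheel '[[1,0,5,0,0],[1,0,9,0,0],[1,0,12,0,0],[1,0,13.6,0,0],[1,0,13.6,0,0],[1,0,13.6,0,0],[1,0,13.6,0,0],[1,0,13.6,0,0]]'; python3 -c "
from plant import *
s=get_state();print(s['tcp_pos'],s['eef_rot'],s['joints'])"
```

```text
time_s: 13.62
tcp_pos: [0.5361, 0.0926, 0.2101]
eef_rot: [-180.0, -0.1, 2.3]
contact_force: [0.9, 0.5, -3.2]
gripper_width: 0.0096
gripper_force: 40.0
time_s: 14.62
tcp_pos: [0.5365, 0.2257, 0.2097]
eef_rot: [-180.0, -0.0, 2.3]
contact_force: [0.2, -0.6, -3.8]
gripper_width: 0.0096
gripper_force: 40.0
[0.53651175 0.22568881 0.20968371] [-1.79996392e+02 -6.13613104e-03  2.28800662e+00] [ 4.20553157e+01  1.25251862e+01 -1.28074118e+01  1.27466874e-03
 -6.46603778e+01  5.02321456e+01]
```

```bash
python3 - <<'E'
from h import *
s=get_state(); im,P=cloud('wrist'); save(im,'w5.png')
R=Ro.from_euler('xyz',s['eef_rot'],degrees=True).as_matrix()
Q=((P.reshape(-1,3)-s['tcp_pos'])@R)*1000; h=P.reshape(-1,3)[:,2]*1000
for a in range(-40,90,10):
    r=[a]
    for w in(-1,1):
        k=(abs(Q[:,0]-a)<5)&(h>51)&(h<56.5)&(Q[:,1]*w>0)&(abs(Q[:,1])<20)
        r.append((int(k.sum()),round(float(np.polyval(np.polyfit(h[k],Q[k,1],1),54)),1)) if k.sum()>15 else None)
    k=(abs(Q[:,0]-a)<5)&(h<35)&(h>15)&(abs(Q[:,1])<15); r.append(np.round(np.percentile(Q[k,1],[3,97]),1) if k.sum()>8 else None)
    print(*r)
E
```

```text
-40 None None None
-30 None None None
-20 None None None
-10 None None None
0 None None None
10 None None None
20 None None None
30 (17, -12.3) (16, 9.1) None
40 (30, -12.1) (31, 8.8) None
50 (41, -11.9) (43, 8.9) [-7.3  4.9]
60 (48, -11.9) (47, 8.9) [-7.3  4.9]
70 (55, -11.3) (53, 8.6) None
80 None None [-13.8  13. ]
```

View pics/w5.png

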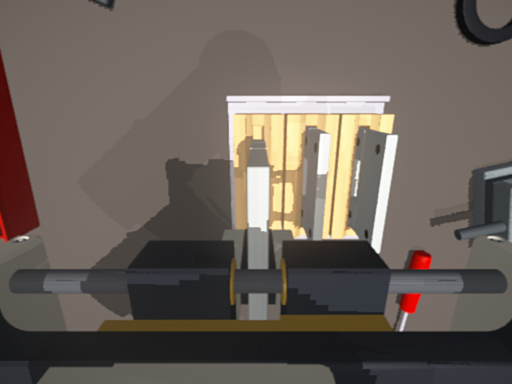

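```bash
python3 -m handwheel '[[1,0,0,-3,0],[1,0,0,-6,0],[1,0,0,-8,0],[1,0,0,-9.5,0],[1,0,0,-10.3,0],[1,0,0,-11,0],[1,0,0,-11.5,0],[1,0,0,-11.5,0]]'
```

```text
time_s: 15.68
tcp_pos: [0.5364, 0.2264, 0.0945]
eef_rot: [180.0, 0.0, 2.3]
contact_force: [-0.3, 0.1, -3.3]
gripper_width: 0.0098
gripper_force: 40.0
```

Entered freely with no contact force; 18 mm to go.

```bash
python3 -m handwheel '[[1,0,0,-0.4,0],[1,0,0,-0.8,0],[1,0,0,-1.2,0],[1,0,0,-1.5,0],[1,0,0,-1.7,0],[1,0,0,-1.8,0],[1,0,0,-1.8,0],[1,0,0,-1.8,0]]'
```

```text
time_s: 16.68
tcp_pos: [0.5365, 0.2264, 0.0766]
eef_rot: [-180.0, -0.0, 2.3]
contact_force: [-0.5, -0.2, -3.2]
gripper_width: 0.0098
gripper_force: 40.0
```

```bash
python3 -m handwheel '[[1,0,0,-0.05,0],[1,0,0,-0.1,0],[1,0,0,-0.1,0],[1,0,0,-0.1,0]]'
```

```text
time_s: 17.18
tcp_pos: [0.5365, 0.2264, 0.0765]
eef_rot: [-180.0, -0.0, 2.4]
contact_force: [-3.5, -0.5, 5.0]
gripper_width: 0.0097
gripper_force: 40.0
```

Floor reached. Opening only partly (about 30 mm), to stay clear of the neighbouring plate, then up.

```bash
python3 -m handwheel '[[0.85,0,0,0,0],[0.75,0,0,0,0],[0.66,0,0,0,0],[0.66,0,0,0,0],[0.66,0,0,0,0],[0.66,0,0,0,0],[0.66,0,0,0,0],[0.66,0,0,0.5,0]]' && python3 -m handwheel '[[0.66,0,0,1,0],[0.66,0,0,3,0],[0.66,0,0,6,0],[0.66,0,0,10,0],[0.66,0,0,14,0],[0.66,-2,0,17,0],[0.66,-3.5,0,17,0],[0.66,-3.5,0,17,0]]' && python3 -m handwheel '[[0.66,0,0,0,0],[0.66,0,0,0,0],[0.66,0,0,0,0]]' && python3 slot.py | head -6 && python3 - <<'E'
from h import *
im,P=cloud('wrist'); save(im,'w6.png')
x,y,z=P.reshape(-1,3).T
m=(abs(y-.227)<.025)&(abs(x-.536)<.08)&(z>.11)&(z<.13); p=(np.c_[x,y,z][m]*1000).astype(np.float32)
print(len(p),cv2.minAreaRect(p[:,:2].copy()),np.percentile(p[:,2],[5,50,95]))
im,P=cloud('top'); save(im,'top2.png')
x,y,z=P.reshape(-1,3).T; m=(np.hypot(x-.5,y+.143)<.03)&(z>.104)&(z<.115); print('handle top',np.c_[x,y][m].mean(0))
E
```

```text
time_s: 18.18
tcp_pos: [0.5362, 0.2261, 0.0804]
eef_rot: [180.0, 0.0, 2.3]
contact_force: [0.3, 0.4, 0.3]
gripper_width: 0.0301
gripper_force: 0.0
time_s: 19.18
tcp_pos: [0.5005, 0.2263, 0.2512]
eef_rot: [-179.9, -0.0, 2.4]
contact_force: [-0.0, 0.1, 0.5]
gripper_width: 0.03
gripper_force: 0.0
time_s: 19.55
tcp_pos: [0.5016, 0.2263, 0.2499]
eef_rot: [180.0, 0.0, 2.3]
contact_force: [0.1, -0.9, -0.3]
gripper_width: 0.03
gripper_force: 0.0
[0.50158481 0.22628544 0.25004601] [1.79961958e+02 3.78287094e-02 2.33177044e+00]
slot_free 0.9 [263. 138.] [0.547 0.227 0.058]
plate 0.87 [258. 152.] [0.542 0.228 0.12 ]
plate 0.79 [358. 147.] [0.546 0.111 0.104]
plate 0.65 [311. 147.] [0.545 0.171 0.116]
b 1167 ((539.2907104492188, 167.4388427734375), (119.37934112548828, 10.534505844116211), 2.179877758026123) 2.09 [0.117  0.1201 0.1213]
1067 ((536.3064575195312, 228.22323608398438), (118.49779510498047, 9.62539291381836), 2.646556854248047) [118.97176132 120.21476746 121.35950165]
handle top [ 0.49986196 -0.14214886]
```

View pics/w6.png

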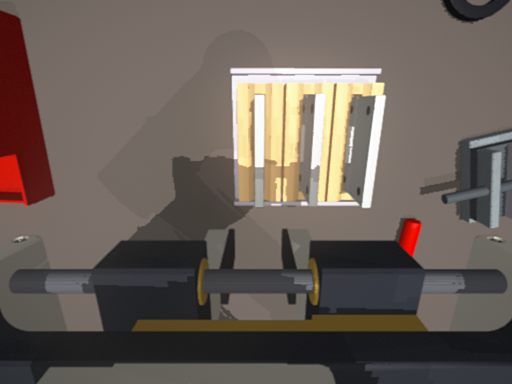

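The plate stands at px (258, 95–205) in the free slot. Its top is at 120.2 mm, like its neighbours' tops, and it is within 1 mm of the slot's middle. The neighbours have not moved, the jaw is still open and the robot is clear.

```bash
python3 -c "
from plant import r
print(r.close_job())"
```

```text
the job is handed in; nothing more can be done
None
```

The jaw is fully open and the plate stands home in the empty slot, within about 1 mm of its middle; the robot is clear, the rack plates show no shift and I never went near the ring. I handed the job in at about 20 s, and no verdict came back.

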